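# Set the ratchet to loosen and break the wheel nut free

## Robot

A 7-joint arm with a two-finger parallel gripper is mounted at the origin on a cart in front of the work surface, level with it; the furniture and walls round the work are solid. World frame = base frame: x ahead of the robot, y to its left, z up, the work surface at z = 0. Lengths are in m, angles in rad, forces in N, time in s.
With the tool pointing down it reaches from about 0.425 to 0.875 m from the base axis. Payload 8.4 kg.
Tool frame: the origin (TCP) lies between the finger pads; the fingertips stand 14 mm ahead of it and the grasp point (between the pads) lies 5 mm behind it (robot.tips_ahead is the distance from the TCP to the fingertips, in m); z points along the fingers, y is the line along which they close (so a half turn about z gives the same grasp; the last joint's range is limited). The gripper opens to 87 mm and grips with 3 to 60 N. Pads are 19 mm wide; open, the fingers measure 117 mm over their backs; the gripper's body (75 mm by 190 mm) begins 51 mm behind the grasp point.
Start: joints at [-1.29, 0.333, 0.04, 1.465, -0.013, 1.343, -0.059], TCP at [0.241, 0.604, 0.237] pointing down, gripper open.
Joint ranges: [-2.58, 2.58], [-0.38, 2.09], [-1.3, 1.39], [0.25, 2.4], [-1.5, 4.64], [0.08, 2.09], [-2.65, 2.65]. Speed limits (rad/s): [2.22, 2.22, 2.79, 2.79, 3.14, 3.14, 3.14].

## Interface

Orientations are given as a unit quaternion [x, y, z, w].
In Python, from cell import robot gives the robot as it stands.
- The arm moves only by the shell command python3 -m handwheel 'ROWS' [FORCE]. ROWS is JSON, a list of rows, each an object with "dp": the shift along the tool's x, y, z each as a share of 10 cm, from -1 to 1, a list of three; "twist": the turn, a rotation vector about the tool's x, y, z each as a share of 180 degrees, from -1 to 1, a list of three; "gripper": the opening, from 0 (shut) to 1 (fully open). In form: [{"dp": [tx, ty, tz], "twist": [wx, wy, wz], "gripper": gripper}, ...]. A call has 1 to 20 rows; each row is the pose to reach, as a shift and turn from the pose commanded when the call began, along the tool's axes at that moment, turning the shorter way round; what a row does not reach only later rows make up. A row lasts 1/12 s, in which the tool goes at most 41.7 mm and 7.16 degrees, less where a joint would pass 70% of its speed; a pose out of reach is approached as far as the arm can. A call with a number of a shift or a turn outside -1 to 1 is refused whole. A call with a gripper value outside its range is refused whole. The fingers move at their own pace and stop on an object; FORCE is the grip in N (left out, the last holds). Time passes only in rows, so rows that repeat a pose let the fingers close. It gives the time, the measured TCP pose, the force, the opening and the grip force at its end, in the units of the state.
- robot.observe(): the state, without advancing time (a new reading comes with each control period).
- robot.camera(name): name is "scene" or "top"; returns (picture, depth): 480x640x3 uint8, red, green, blue; 480x640 float32, m along the optical axis (not along the pixel's ray), 0 where there is no reading.
- robot.get_calibration(name): a dict with "fov_y" (degrees; the focal length in pixels is half the picture's height over the tangent of half this angle, whatever the lens; pixels are square), "cx", "cy" (the principal point, pixels), "R" (3x3) and "t" (3): a world point X has camera coordinates R X + t. Camera axes: x right, y down, z forward; pixel columns grow to the right and rows downward; lengths in m; the calibration is good to about 2 mm. A picture is of the moment at which its call begins. get_calibration takes no time and is no camera call.
- robot.hand_in(): hands the job in; it is judged then, once.
The state is a dict: "clock": time; "qpos": joint angles; "joint_vel": joint speeds; "effort": joint torques, N m; "position": TCP position; "orientation": TCP orientation; "wrist_force": force on the tool from outside, world axes, zero at the start; "ft_torque": the same for the moment, N m; "grip_width": opening from 0.0 (shut) to 1.0 (fully open); "grip_force": force on a finger pad.
Only numpy, scipy, OpenCV 4.12 (cv2) and the standard library are available. Lean on these libraries where they do the work, as an engineer would, in place of code of your own. Each camera call takes 0.05 s, during which the arm holds its last target. There are 200 camera calls.

## Task

A ratchet with a deep socket stands on one nut of the wheel hub, but it is still set to tighten. Throw its reversing lever fully over to the loosening side, then swing the handle anticlockwise (seen from above) so that the nut is loosened by at least an eighth of a turn, and leave the ratchet standing on the nut with the lever still set to loosen.

Things in the scene. Friction and masses are not known exactly. Their poses are not given: they have to be found in the camera images.
- lever (a joint): Reversing lever on the ratchet head, rad, anticlockwise from above positive: -0.55 stop on the tightening side (starts near it), +0.55 stop on the loosening side, 0 straight away from the handle. Seen from the handle's end: tab to the right = tighten, to the left = loosen. Pivot: vertical, 26 mm from the nut axis towards the handle. 1 to 2 N at the tab moves it; it stays where left.
- tab (a point): Middle of the lever's upright thumb tab, a dark steel fin 16 mm long (along the lever), 8 mm thick, centred 34 mm from the lever's pivot, on the side away from the handle. Its top is 7 mm above this point; the flat top of the ratchet head (52 mm across) is 16 mm below it, the lever's arm (10 mm wide) 11 mm below it. x runs along the lever from tab to pivot; z up.
- grip (a point): Middle of the ratchet's level black handle grip, 25 mm thick, from 88 to 218 mm off the nut axis; the point is 150 mm off it, 102 mm above the bench. x points outward along the handle, z up. It turns about the nut axis. Set to loosen, it takes the nut along anticlockwise after a few degrees of slack (about 5 N here); set to tighten, it runs free anticlockwise and the nut stays.
- nut_axis (a point): Point on the vertical axis of the nut, socket and ratchet head, at handle height (102 mm above the bench); the head's flat top is 14 mm above it. The socket below (29 mm thick) stands on one of four nuts of a dark wheel hub, 130 mm across and 50 mm high, fixed to the bench.
- nut (a joint): Turn of the nut with its socket, rad, anticlockwise from above (loosening) positive; starts tight at 0, can turn to 1.6. It is stiff (0.5 N m) and stays where it is left.

How it is judged:
On the way, in this order (a step that is already met when the one before it is completed fails the run):
1. the lever is thrown to the loosening side while the nut is still tight (value of joint lever above 0.3 rad and value of joint nut below 0.2 rad), for 0.2 s.
2. the nut is turned loose with the lever on the loosening side (value of joint nut above 0.65 rad and value of joint lever above 0.3 rad), for 0.2 s.
At the end, for the whole second after the job is handed in: The nut has been turned anticlockwise by at least 0.65 rad (37 degrees) and is at rest, and the lever stands on the loosening side (beyond +0.3 rad) (all of step 2 and velocity of joint nut below 0.05 rad/s); the robot touches nothing.
It also fails if it takes over 45 s, if anything falls off the work surface, if the arm or the gripper's body presses on something with over 40 N, if the wrist force passes 120 N, or if a joint passes its speed limit or range.

## Working session

There is one attempt and no reset: what is moved stays moved. The work goes in short steps, Python scripts to look and compute and a shell command to move; the robot and the scene stay as the last step left them, time stands still between calls to the robot, and variables do not carry over. Pictures are saved under pics/ and viewed, at most 10 in all, crops included, and the job is handed in when it is done.

```bash
mkdir -p pics; ls
cat > h.py <<'E'
import numpy as np, cv2
from cell import robot
def snap(n,f):
    im,d=robot.camera(n); cv2.imwrite(f'pics/{f}.png',im[:,:,::-1]); np.savez(f'pics/{f}.npz',im=im,d=d); return im,d
def world(n,d,u,v):
    c=robot.get_calibration(n); f=240/np.tan(np.radians(c['fov_y']/2))
    z=d[v,u]; p=np.stack([(u-c['cx'])/f*z,(v-c['cy'])/f*z,z],-1)
    return (p-np.array(c['t']))@np.array(c['R'])
def cloud(n,d):
    v,u=np.mgrid[:480,:640]; return world(n,d,u,v)
E
python3 - <<'E'
from h import *
for n in('top','scene'):
    im,d=snap(n,n+'1'); c=robot.get_calibration(n); print(n,c['fov_y'],-np.array(c['R']).T@c['t'])
    P=cloud(n,d); m=(d>0)&(abs(P[...,2]-.1)<.04)&(np.hypot(P[...,0],P[...,1])<1)
    print(m.sum(),P[m].mean(0),np.argwhere(m).min(0),np.argwhere(m).max(0))
print(robot.observe())
E
```

```text
pics
top 57.57699297001257 [0.50740645 0.18459266 0.9822731 ]
18090 [0.69690113 0.09750041 0.0962817 ] [71  0] [420 639]
scene 56.98127602124415 [ 0.30301711 -0.33062068  0.75974499]
27750 [0.6357609  0.10216662 0.09373436] [99  0] [479 638]
{'clock': 0.1, 'qpos': array([-1.29020359,  0.33386055,  0.0398643 ,  1.46619775, -0.01340196,
        1.34331409, -0.05844752]), 'joint_vel': array([-0.00103417, -0.00143523, -0.00122322, -0.00271846,  0.00169603,
        0.00163312, -0.00087907]), 'effort': array([ 3.25430796e-03, -6.57803321e+01,  1.33953642e+00, -4.04705679e+01,
       -5.95803070e-02,  4.07495548e-02,  5.22962443e-05]), 'position': array([0.24083615, 0.6032867 , 0.23572766]), 'orientation': array([ 1.88735103e-01,  9.82027743e-01, -7.50934219e-04, -9.51876720e-05]), 'wrist_force': array([ 0.00493173,  0.28732947, -1.25701164]), 'ft_torque': array([-0.01662919,  0.00185958, -0.00860434]), 'grip_force': 0.0, 'grip_width': 1.0029563799136114}
```

View pics/top1.png

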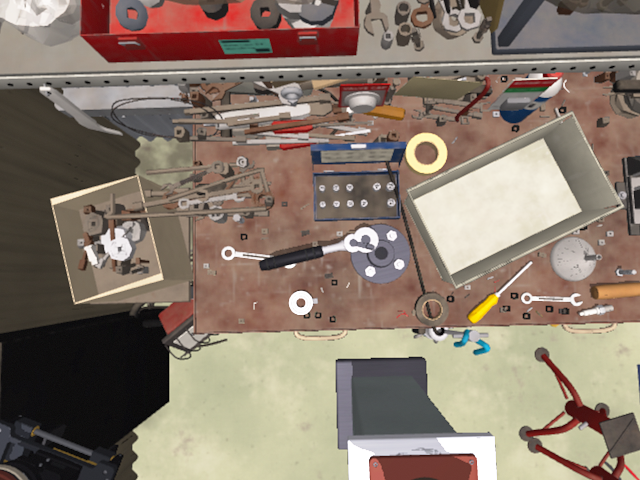

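View pics/scene1.png

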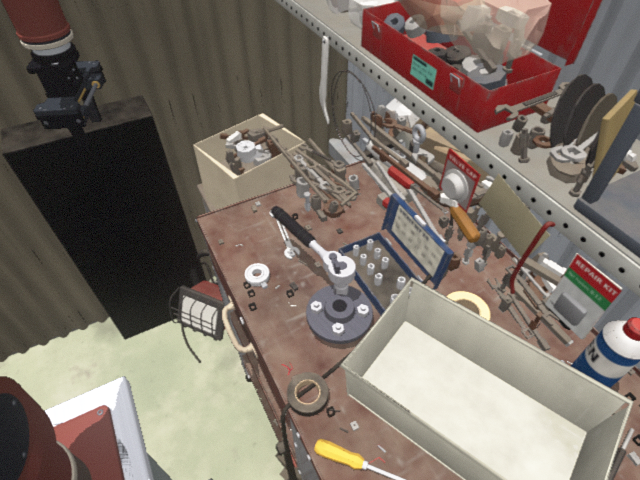

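The top view shows the ratchet head near (362,240) and its handle running left to (262,264). x is up and y is left in this view, so loosening swings the handle down, towards the robot.

Run:
```python
from h import *
for n,(r0,r1,c0,c1) in {'top':(215,285,245,395),'scene':(195,300,255,370)}.items():
    z=np.load(f'pics/{n}1.npz'); d=z['d'];im=z['im']; P=cloud(n,d)
    s=np.s_[r0:r1,c0:c1]; p=P[s].reshape(-1,3); col=im[s].reshape(-1,3).astype(int)
    m=(p[:,2]>.085)&(p[:,2]<.16)
    q=p[m];print(n,m.sum(),q.min(0),q.max(0))
    dark=m&(col.max(1)<75)&(p[:,2]<.12)
    print('grip dark',dark.sum(),p[dark].mean(0),p[dark].min(0),p[dark].max(0))
    t=m&(abs(p[:,2]-.116)<.004)&(col.min(1)>120); 
    print('headtop',t.sum(),p[t].mean(0),p[t].min(0),p[t].max(0))
    t=m&(p[:,2]>.124); print('tab',t.sum(),p[t].mean(0),p[t].min(0),p[t].max(0))
im=np.load('pics/top1.npz')['im'];a=cv2.resize(im[220:275,255:390],None,fx=5.9,fy=5.9,interpolation=cv2.INTER_CUBIC)
im=np.load('pics/scene1.npz')['im'];b=cv2.resize(im[235:310,305:385],None,fx=3.6,fy=3.6,interpolation=cv2.INTER_CUBIC)
o=np.zeros((600,800,3),np.uint8);o[:a.shape[0],:a.shape[1]]=a[:600,:800];o[a.shape[0]:a.shape[0]+b.shape[0],:b.shape[1]]=b
cv2.imwrite('pics/crop1.png',o[:,:,::-1])
```

```text
top 1660 [0.52043105 0.08931401 0.09419713] [0.59853139 0.32829913 0.14394699]
grip dark 715 [0.54308519 0.26334656 0.11314946] [0.52239845 0.11132505 0.10264882] [0.56579302 0.32829913 0.11963697]
headtop 507 [0.57366286 0.12615465 0.11637762] [0.55011461 0.08931401 0.11201571] [0.59853139 0.20152914 0.11992177]
tab 53 [0.56158568 0.11474349 0.13431176] [0.55465691 0.10042995 0.12401271] [0.57432652 0.14199969 0.14394699]
scene 1621 [0.52114725 0.08757106 0.08503668] [0.65166943 0.33471032 0.14047509]
grip dark 542 [0.5407316  0.25589769 0.11049795] [0.52151313 0.19762586 0.09854153] [0.56522406 0.32384403 0.11670052]
headtop 441 [0.57408721 0.11807318 0.11524456] [0.55042719 0.08816556 0.11215712] [0.6007408  0.16948253 0.11997048]
tab 59 [0.55924731 0.10451109 0.13420162] [0.55439202 0.09809681 0.12411075] [0.56553455 0.11415839 0.14047509]
```

View pics/crop1.png

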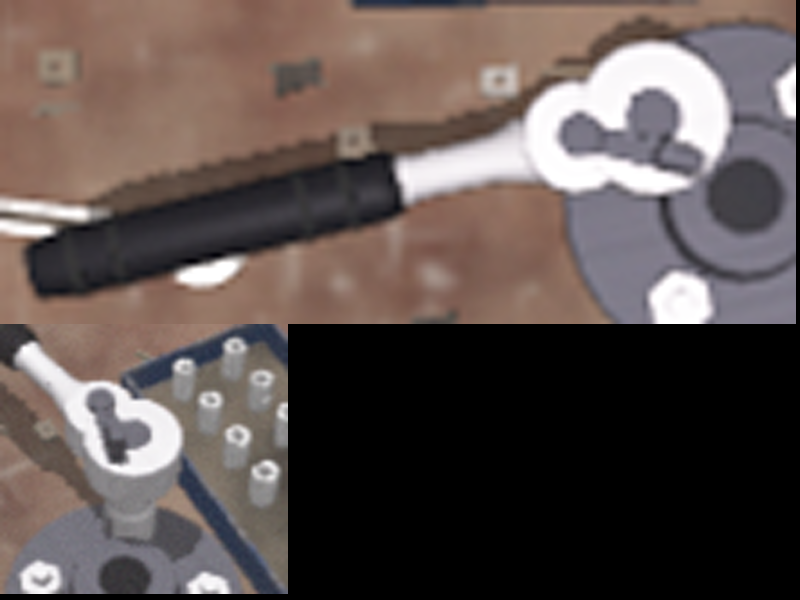

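The crop shows the lever pivot near px (354,242), the head centre near (366,240) and the tab near (372,247), on the tightening side. Next I'll compute the positions, check for obstacles and write a helper for the shifts.

```bash
cat >> h.py <<'E'
from scipy.spatial.transform import Rotation as Ro
def ray(n,u,v,z):
    c=robot.get_calibration(n); f=240/np.tan(np.radians(c['fov_y']/2)); R=np.array(c['R']); o=-R.T@np.array(c['t'])
    r=R.T@np.array([(u-c['cx'])/f,(v-c['cy'])/f,1]); return o+r*(z-o[2])/r[2]
def plan(tgt,yaw=None):
    s=robot.observe(); R=Ro.from_quat(s['orientation']); M=R.as_matrix()
    a=np.degrees(np.arctan2(M[1,1],M[0,1])); e=R.inv().apply(np.array(tgt)-s['position'])
    print('pos',s['position'].round(4),'yaw_y',a.round(1),'tilt',M[:,2].round(3),'dp',(e*10).round(3),'F',s['wrist_force'].round(1),'t',s['clock'])
    if yaw is not None: print('twist z',round(-(yaw-a)/180,3))
E
python3 - <<'E'
from h import *
print('head',ray('top',366,239.8,.116),'piv',ray('top',354.2,242.4,.121),'tab',ray('top',371.6,246.6,.139))
# grip fit using both cams
for n,(r0,r1,c0,c1) in {'top':(235,285,245,330),'scene':(195,260,255,325)}.items():
    z=np.load(f'pics/{n}1.npz'); p=cloud(n,z['d'])[r0:r1,c0:c1].reshape(-1,3); col=z['im'][r0:r1,c0:c1].reshape(-1,3)
    q=p[(p[:,2]>.095)&(p[:,2]<.125)&(col.max(1)<80)]
    m=q[:,:2].mean(0); v=np.linalg.svd(q[:,:2]-m)[2][0]; v*=np.sign(v[1]); print(n,m,np.degrees(np.arctan2(v[1],v[0])))
z=np.load('pics/top1.npz'); P=cloud('top',z['d']).reshape(-1,3); z2=np.load('pics/scene1.npz'); P=np.vstack([P,cloud('scene',z2['d']).reshape(-1,3)])
print('height map mm, rows x .2-.8, cols y .8..-.15')
for x in np.arange(.2,.8,.05):
    print(round(x,2),[int(1000*max([0,*P[(abs(P[:,0]-x)<.025)&(abs(P[:,1]-y)<.025)&(P[:,2]<.6),2]])) for y in np.arange(.8,-.2,-.05)])
plan([.55,.11,.237],12)
E
```

```text
head [0.57472253 0.11346083 0.116     ] piv [0.56986151 0.13735336 0.121     ] tab [0.55944094 0.10500548 0.139     ]
top [0.54300634 0.26359854] 101.97037291519341
scene [0.54085527 0.25575554] 101.93016769711386
height map mm, rows x .2-.8, cols y .8..-.15
0.2 [0, 0, 0, 0, 496, 498, 335, 0, 0, 0, 0, 0, 0, 0, 0, 0, 0, 0, 0, 0]
0.25 [0, 0, 335, 337, 487, 497, 339, 0, 0, 0, 0, 0, 0, 0, 0, 0, 0, 0, 0, 0]
0.3 [0, 0, 334, 338, 485, 0, 0, 0, 0, 0, 0, 0, 0, 0, 0, 0, 0, 0, 0, 0]
0.35 [0, 0, 0, 0, 0, 0, 0, 0, 0, 0, 0, 0, 0, 0, 0, 0, 0, 12, 0, 0]
0.4 [0, 0, 0, 0, 0, 0, 8, 8, 10, 10, 8, 19, 11, 7, 6, 7, 23, 23, 25, 28]
0.45 [0, 39, 37, 0, 0, 0, 8, 6, 5, 5, 16, 20, 12, 7, 6, 5, 22, 121, 11, 25]
0.5 [0, 36, 38, 56, 45, 36, 7, 12, 6, 111, 114, 6, 13, 35, 56, 57, 34, 122, 122, 123]
0.55 [0, 36, 63, 62, 62, 35, 8, 12, 11, 114, 119, 119, 117, 126, 143, 56, 118, 119, 9, 121]
0.6 [37, 37, 64, 61, 61, 38, 7, 6, 9, 9, 7, 12, 10, 123, 121, 56, 120, 38, 10, 10]
0.65 [37, 29, 55, 92, 91, 92, 91, 91, 93, 92, 91, 8, 41, 41, 42, 122, 122, 10, 9, 10]
0.7 [37, 37, 37, 91, 43, 89, 92, 92, 89, 91, 90, 6, 42, 42, 42, 116, 122, 122, 122, 8]
0.75 [0, 0, 0, 36, 58, 67, 57, 92, 91, 79, 70, 5, 141, 145, 145, 141, 29, 28, 122, 122]
0.8 [0, 0, 144, 290, 213, 261, 271, 270, 242, 176, 176, 272, 261, 268, 265, 292, 287, 273, 294, 269]
pos [0.2408 0.6033 0.2357] yaw_y 68.2 tilt [-0.    -0.001 -1.   ] dp [-4.7   -3.435 -0.007] F [ 0.   0.3 -1.3] t 0.1
twist z 0.312
```

```bash
python3 -m handwheel '[{"dp":[-1,-0.73,0],"twist":[0,0,0.312],"gripper":0},{"dp":[-1,-0.73,0],"twist":[0,0,0.312],"gripper":0},{"dp":[-1,-0.73,0],"twist":[0,0,0.312],"gripper":0},{"dp":[-1,-0.73,0],"twist":[0,0,0.312],"gripper":0},{"dp":[-1,-0.73,0],"twist":[0,0,0.312],"gripper":0},{"dp":[-1,-0.73,0],"twist":[0,0,0.312],"gripper":0},{"dp":[-1,-0.73,0],"twist":[0,0,0.312],"gripper":0},{"dp":[-1,-0.73,0],"twist":[0,0,0.312],"gripper":0},{"dp":[-1,-0.73,0],"twist":[0,0,0.312],"gripper":0}]' 20
python3 -c "
from h import *
plan([.5315,.1002,.2],12)"
```

```text
clock: 0.85
position: [0.3067, 0.4986, 0.2362]
orientation: [0.631, 0.776, -0.0, 0.0]
wrist_force: [0.2, -0.8, 0.4]
grip_width: 0.401
grip_force: 0.0
pos [0.3067 0.4986 0.2362] yaw_y 11.8 tilt [-0.    -0.001 -1.   ] dp [-4.359  1.387  0.364] F [ 0.2 -0.8  0.4] t 0.85
twist z -0.001
```

```bash
python3 -m handwheel '[{"dp":[-0.4,0.15,0],"twist":[0,0,0],"gripper":0},{"dp":[-0.8,0.3,0],"twist":[0,0,0],"gripper":0},{"dp":[-1,0.35,0],"twist":[0,0,0],"gripper":0}]' >/dev/null
python3 -m handwheel '[{"dp":[-0.4,0.15,0],"twist":[0,0,0],"gripper":0},{"dp":[-0.8,0.3,0],"twist":[0,0,0],"gripper":0},{"dp":[-1,0.35,0],"twist":[0,0,0],"gripper":0}]' >/dev/null
python3 -m handwheel '[{"dp":[-0.4,0.15,0],"twist":[0,0,0],"gripper":0},{"dp":[-0.8,0.3,0],"twist":[0,0,0],"gripper":0},{"dp":[-1,0.35,0],"twist":[0,0,0],"gripper":0}]' >/dev/null
python3 -m handwheel '[{"dp":[-0.4,0.1,0],"twist":[0,0,0],"gripper":0},{"dp":[-0.8,0.2,0],"twist":[0,0,0],"gripper":0},{"dp":[-1,0.25,0],"twist":[0,0,0],"gripper":0},{"dp":[-1,0.25,0],"twist":[0,0,0],"gripper":0},{"dp":[-1,0.25,0],"twist":[0,0,0],"gripper":0}]'
python3 -c "
from h import *
plan([.5315,.1002,.18],12)"
```

```text
clock: 2.02
position: [0.5179, 0.1335, 0.2364]
orientation: [0.629, 0.778, -0.0, -0.0]
wrist_force: [0.6, 1.4, 0.4]
grip_width: 0.004
grip_force: 0.0
pos [0.5179 0.1335 0.2364] yaw_y 12.1 tilt [-0. -0. -1.] dp [-0.354  0.064  0.564] F [0.6 1.4 0.4] t 2.0167
twist z 0.001
```

```bash
python3 -m handwheel '[{"dp":[-0.35,0.06,0.2],"twist":[0,0,0],"gripper":0},{"dp":[-0.35,0.06,0.57],"twist":[0,0,0],"gripper":0},{"dp":[-0.35,0.06,0.57],"twist":[0,0,0],"gripper":0},{"dp":[-0.35,0.06,0.57],"twist":[0,0,0],"gripper":0}]'
python3 -c "
from h import *
plan([.5315,.1002,.14],12)
im,d=snap('scene','s2')
P=cloud('scene',d); 
# fingertip extents just above the tips
m=(P[...,2]>.168)&(P[...,2]<.2)&(abs(P[...,0]-.53)<.06)&(abs(P[...,1]-.1)<.06); p=P[m]-robot.observe()['position']; y=12*np.pi/180
b=p[:,:2]@[np.cos(y),np.sin(y)]; a=p[:,:2]@[np.sin(y),-np.cos(y)]; print(m.sum(),b.min(),b.max(),a.min(),a.max())
cv2.imwrite('pics/s2c.png',cv2.resize(im[180:340,230:440],None,fx=3.7,fy=3.7)[:,:,::-1])"
```

```text
clock: 2.35
position: [0.5293, 0.1031, 0.1784]
orientation: [0.627, 0.779, -0.002, -0.001]
wrist_force: [-0.2, 0.3, 1.1]
grip_width: 0.008
grip_force: 0.0
pos [0.5293 0.1031 0.1784] yaw_y 12.3 tilt [-0.004 -0.001 -1.   ] dp [-0.032  0.017  0.384] F [-0.2  0.3  1.1] t 2.35
twist z 0.001
159 -0.013935021518492807 0.010078299508151669 -0.009739141012413449 0.012806091323362594
```

View pics/s2c.png

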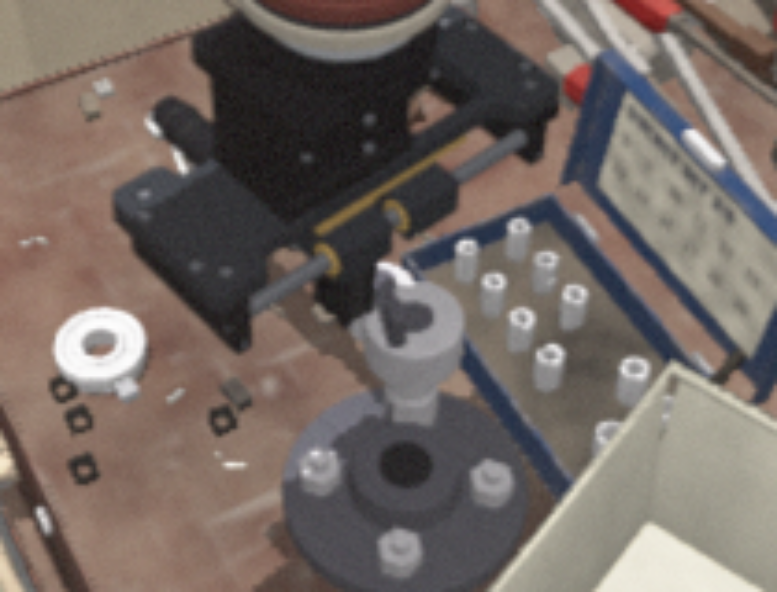

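The closed fingers, near crop (350,290), stand left of the head and clear of the tab at (395,320). I'll descend beside the tab and push.

```bash
python3 -m handwheel '[{"dp":[-0.03,0,0.2],"twist":[0,0,0],"gripper":0},{"dp":[-0.03,0,0.38],"twist":[0,0,0],"gripper":0},{"dp":[-0.03,0,0.38],"twist":[0,0,0],"gripper":0},{"dp":[-0.03,0,0.38],"twist":[0,0,0],"gripper":0}]'
python3 -m handwheel '[{"dp":[0,0.07,0],"twist":[0,0,0],"gripper":0},{"dp":[0,0.14,0],"twist":[0,0,0],"gripper":0},{"dp":[0,0.2,0],"twist":[0,0,0],"gripper":0},{"dp":[0,0.25,0],"twist":[0,0,0],"gripper":0},{"dp":[0,0.3,0],"twist":[0,0,0],"gripper":0},{"dp":[0,0.3,0],"twist":[0,0,0],"gripper":0}]'
python3 -c "
from h import *
plan(np.array([.5747,.1135,.14])-.005*np.array([.978,.208,0])+.004*np.array([.208,-.978,0]),12)"
```

```text
clock: 2.73
position: [0.5315, 0.1002, 0.1428]
orientation: [0.628, 0.778, 0.0, -0.0]
wrist_force: [0.3, -0.7, 0.1]
grip_width: 0.001
grip_force: 0.0
clock: 3.23
position: [0.5619, 0.1055, 0.1416]
orientation: [0.629, 0.778, 0.0, 0.0]
wrist_force: [0.2, -0.7, 0.5]
grip_width: 0.001
grip_force: 0.0
pos [0.5619 0.1055 0.1416] yaw_y 12.1 tilt [ 0.001 -0.    -1.   ] dp [0.012 0.092 0.017] F [ 0.2 -0.7  0.5] t 3.2333
twist z 0.0
```

```bash
python3 -m handwheel '[{"dp":[0,0.03,0],"twist":[0,0,0],"gripper":0},{"dp":[0,0.06,0],"twist":[0,0,0],"gripper":0},{"dp":[0,0.09,0],"twist":[0,0,0],"gripper":0},{"dp":[0,0.09,0],"twist":[0,0,0],"gripper":0}]'
python3 -m handwheel '[{"dp":[0,0.02,0],"twist":[0,0,0],"gripper":0},{"dp":[0,0.02,0],"twist":[0,0,0],"gripper":0}]'
python3 -c "
from h import *
plan([.5747,.1135,.14],12)
im,d=snap('scene','s3');im2,d2=snap('top','t3')
a=cv2.resize(im[225:305,290:390],None,fx=5,fy=5);b=cv2.resize(im2[220:270,330:390],None,fx=5,fy=5)
o=np.zeros((400,800,3),np.uint8);o[:400,:500]=a;o[:250,500:800]=b
cv2.imwrite('pics/c3.png',o[:,:,::-1])"
```

```text
clock: 3.57
position: [0.5699, 0.1072, 0.1415]
orientation: [0.629, 0.778, -0.0, 0.0]
wrist_force: [0.2, 0.7, 1.6]
grip_width: 0.005
grip_force: 0.1
clock: 3.73
position: [0.5716, 0.1077, 0.1415]
orientation: [0.629, 0.778, 0.0, -0.0]
wrist_force: [-1.1, -0.2, -0.8]
grip_width: 0.009
grip_force: 0.3
pos [0.5716 0.1077 0.1415] yaw_y 12.1 tilt [-0.  0. -1.] dp [0.05  0.042 0.015] F [-1.1 -0.2 -0.8] t 3.7333
twist z 0.001
```

View pics/c3.png

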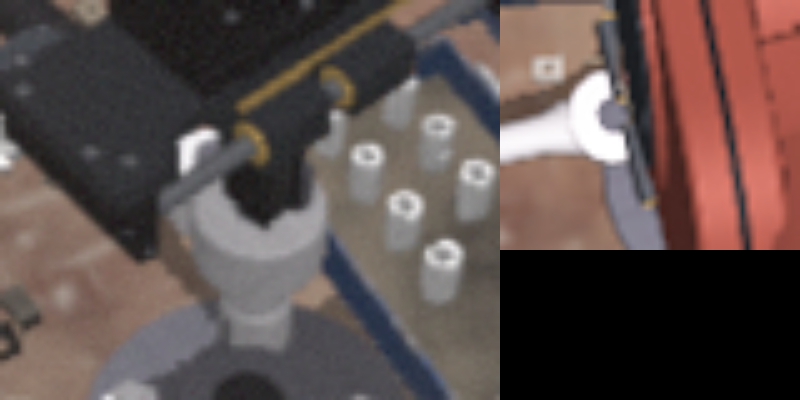

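```bash
for i in 1; do python3 -m handwheel '[{"dp":[0,0.015,0],"twist":[0,0,0],"gripper":0},{"dp":[0,0.03,0],"twist":[0,0,0],"gripper":0},{"dp":[0,0.03,0],"twist":[0,0,0],"gripper":0}]'|grep -E "pos|force"; done
python3 -m handwheel '[{"dp":[0,0.015,0],"twist":[0,0,0],"gripper":0},{"dp":[0,0.03,0],"twist":[0,0,0],"gripper":0},{"dp":[0,0.03,0],"twist":[0,0,0],"gripper":0}]'|grep -E "pos|force"
```

```text
position: [0.5745, 0.1086, 0.1415]
wrist_force: [-1.6, 1.3, -0.4]
grip_force: 0.5
position: [0.5775, 0.109, 0.1415]
wrist_force: [-1.7, 1.2, -0.4]
grip_force: 0.6
```

```bash
python3 -m handwheel '[{"dp":[0,0.015,0],"twist":[0,0,0],"gripper":0},{"dp":[0,0.03,0],"twist":[0,0,0],"gripper":0},{"dp":[0,0.03,0],"twist":[0,0,0],"gripper":0}]'|grep -E "pos|force"
python3 -m handwheel '[{"dp":[0,0.015,0],"twist":[0,0,0],"gripper":0},{"dp":[0,0.02,0],"twist":[0,0,0],"gripper":0},{"dp":[0,0.02,0],"twist":[0,0,0],"gripper":0}]'|grep -E "pos|force"
```

```text
position: [0.579, 0.1093, 0.1412]
wrist_force: [-8.8, -0.1, 3.1]
grip_force: 4.1
position: [0.5795, 0.1094, 0.141]
wrist_force: [-15.7, 0.1, 7.9]
grip_force: 7.6
```

The force jump shows the lever is at its stop. I'll back off, lift and look.

```bash
python3 -m handwheel '[{"dp":[0,-0.15,0],"twist":[0,0,0],"gripper":0},{"dp":[0,-0.3,0],"twist":[0,0,0],"gripper":0},{"dp":[0.2,-0.3,-0.35],"twist":[0,0,0],"gripper":0},{"dp":[0.5,-0.3,-0.75],"twist":[0,0,0],"gripper":0.3},{"dp":[0.9,-0.3,-0.75],"twist":[0,0,0],"gripper":0.55},{"dp":[0.95,-0.3,-0.75],"twist":[0,0,0],"gripper":0.55}]'
python3 -c "
from h import *
plan(np.array([.5747,.1135,.21])+.15*np.array([-.208,.978,0]),12)
im,d=snap('scene','s4');im2,d2=snap('top','t4')
a=cv2.resize(im[225:305,290:390],None,fx=5,fy=5);b=cv2.resize(im2[220:270,330:390],None,fx=5,fy=5)
o=np.zeros((400,800,3),np.uint8);o[:400,:500]=a;o[:250,500:800]=b
cv2.imwrite('pics/c4.png',o[:,:,::-1])"
```

```text
clock: 5.33
position: [0.5331, 0.2035, 0.2196]
orientation: [0.627, 0.779, 0.003, 0.0]
wrist_force: [0.3, 1.5, -0.7]
grip_width: 0.151
grip_force: 0.0
pos [0.5331 0.2035 0.2196] yaw_y 12.4 tilt [ 0.004  0.005 -1.   ] dp [0.531 0.223 0.099] F [ 0.3  1.5 -0.7] t 5.3333
twist z 0.002
```

View pics/c4.png

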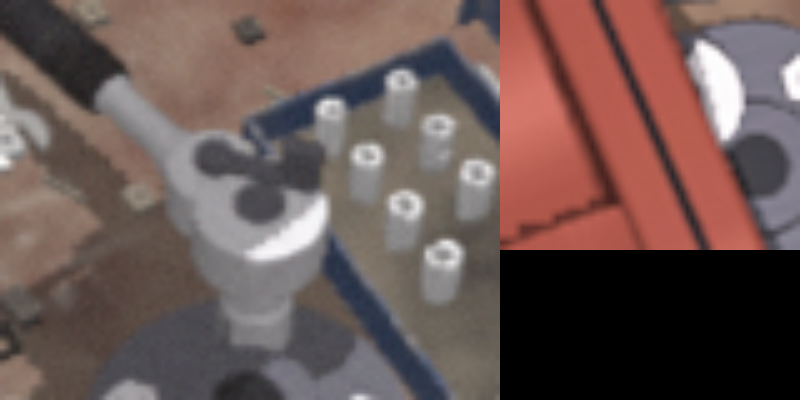

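The lever is now fully on the loosening side: its tab is at crop (300,160), left as seen from the handle. Next I'll check the handle angle and straddle the grip.

```bash
python3 -m handwheel '[{"dp":[0.4,0.22,0],"twist":[0,0,0],"gripper":0.6},{"dp":[0.53,0.22,0.1],"twist":[0,0,0],"gripper":0.6},{"dp":[0.53,0.22,0.1],"twist":[0,0,0],"gripper":0.6},{"dp":[0.53,0.22,0.1],"twist":[0,0,0],"gripper":0.6},{"dp":[0.53,0.22,0.1],"twist":[0,0,0],"gripper":0.6},{"dp":[0.53,0.22,0.1],"twist":[0,0,0],"gripper":0.6}]'
python3 - <<'E'
from h import *
d=np.load('pics/s4.npz'); p=cloud('scene',d['d'])[195:260,255:325].reshape(-1,3); col=d['im'][195:260,255:325].reshape(-1,3)
q=p[(p[:,2]>.095)&(p[:,2]<.12)&(col.max(1)<80)]; m=q[:,:2].mean(0); print(len(q),m,np.degrees(np.arctan2(*(m-[.5747,.1135])[::-1])))
plan(np.array([.5747,.1135,.105])+.15*np.array([-.208,.978,0]),12)
E
```

```text
clock: 5.93
position: [0.5441, 0.251, 0.2068]
orientation: [0.63, 0.777, -0.0, 0.0]
wrist_force: [0.2, -0.6, -0.2]
grip_width: 0.586
grip_force: 0.0
560 [0.54072304 0.25630569] 103.38323412897878
pos [0.5441 0.251  0.2068] yaw_y 11.9 tilt [ 0.001 -0.001 -1.   ] dp [0.092 0.012 1.018] F [ 0.2 -0.6 -0.2] t 5.9333
twist z -0.0
```

```bash
python3 -m handwheel '[{"dp":[0.09,0.01,0.3],"twist":[0,0,0],"gripper":0.6},{"dp":[0.09,0.01,0.6],"twist":[0,0,0],"gripper":0.6},{"dp":[0.09,0.01,0.8],"twist":[0,0,0],"gripper":0.6},{"dp":[0.09,0.01,1],"twist":[0,0,0],"gripper":0.6},{"dp":[0.09,0.01,1],"twist":[0,0,0],"gripper":0.6},{"dp":[0.09,0.01,1],"twist":[0,0,0],"gripper":0.6}]'
cat >> h.py <<'E'
def arc(th0,ths,lead=0.0,r=.15,z=.105):
    # rows: TCP on the circle about the nut at handle angle th (deg), tool x along the handle, from a commanded pose at angle th0
    N=np.array([.5747,.1135,z]); 
    s=robot.observe(); R=Ro.from_quat(s['orientation'])
    for th in ths:
        t=np.radians(th); tgt=N+r*np.array([np.cos(t),np.sin(t),0])
        print(th,(R.inv().apply(tgt-s['position'])*10).round(2),'tw',round(-(th-th0)/180,3))
E
python3 -c "
from h import *
arc(102,range(106,170,4))
plan([.5435,.2602,.105],12)"
```

```text
clock: 6.43
position: [0.5426, 0.2606, 0.1065]
orientation: [0.629, 0.777, -0.001, 0.0]
wrist_force: [0.8, -0.1, 0.7]
grip_width: 0.6
grip_force: 0.0
106 [-0.01 -0.1   0.02] tw -0.022
110 [-0.02 -0.2   0.02] tw -0.044
114 [-0.04 -0.3   0.02] tw -0.067
118 [-0.06 -0.41  0.02] tw -0.089
122 [-0.1  -0.5   0.02] tw -0.111
126 [-0.14 -0.6   0.02] tw -0.133
130 [-0.18 -0.7   0.02] tw -0.156
134 [-0.23 -0.79  0.02] tw -0.178
138 [-0.29 -0.87  0.02] tw -0.2
142 [-0.36 -0.96  0.02] tw -0.222
146 [-0.43 -1.03  0.02] tw -0.244
150 [-0.5  -1.11  0.02] tw -0.267
154 [-0.58 -1.17  0.02] tw -0.289
158 [-0.67 -1.24  0.02] tw -0.311
162 [-0.76 -1.29  0.02] tw -0.333
166 [-0.85 -1.34  0.02] tw -0.356
pos [0.5426 0.2606 0.1065] yaw_y 12.0 tilt [-0.001 -0.001 -1.   ] dp [-0.006  0.008  0.015] F [ 0.8 -0.1  0.7] t 6.4333
twist z -0.0
```

```bash
python3 -m handwheel '[{"dp":[0,-0.05,0],"twist":[0,0,-0.011],"gripper":0.6},{"dp":[-0.01,-0.1,0],"twist":[0,0,-0.022],"gripper":0.6},{"dp":[-0.01,-0.15,0],"twist":[0,0,-0.033],"gripper":0.6},{"dp":[-0.02,-0.2,0],"twist":[0,0,-0.044],"gripper":0.6},{"dp":[-0.03,-0.25,0],"twist":[0,0,-0.056],"gripper":0.6},{"dp":[-0.04,-0.3,0],"twist":[0,0,-0.067],"gripper":0.6},{"dp":[-0.05,-0.36,0],"twist":[0,0,-0.078],"gripper":0.6},{"dp":[-0.06,-0.41,0],"twist":[0,0,-0.089],"gripper":0.6},{"dp":[-0.08,-0.45,0],"twist":[0,0,-0.1],"gripper":0.6},{"dp":[-0.1,-0.5,0],"twist":[0,0,-0.111],"gripper":0.6},{"dp":[-0.1,-0.5,0],"twist":[0,0,-0.111],"gripper":0.6}]'
python3 -c "
from h import *
arc(122,range(124,170,4))
plan([.5435,.2602,.105],32)"
```

```text
clock: 7.35
position: [0.497, 0.2419, 0.109]
orientation: [0.484, 0.875, 0.002, 0.001]
wrist_force: [1.7, 1.4, 0.8]
grip_width: 0.599
grip_force: 1.1
124 [-0.   -0.07  0.04] tw -0.011
128 [-0.01 -0.18  0.04] tw -0.033
132 [-0.02 -0.28  0.04] tw -0.056
136 [-0.04 -0.38  0.04] tw -0.078
140 [-0.07 -0.49  0.04] tw -0.1
144 [-0.11 -0.58  0.04] tw -0.122
148 [-0.15 -0.68  0.04] tw -0.144
152 [-0.2  -0.77  0.04] tw -0.167
156 [-0.26 -0.86  0.04] tw -0.189
160 [-0.32 -0.95  0.04] tw -0.211
164 [-0.38 -1.03  0.04] tw -0.233
168 [-0.46 -1.1   0.03] tw -0.256
pos [0.497  0.2419 0.109 ] yaw_y 32.1 tilt [ 0.003  0.003 -1.   ] dp [-0.092  0.491  0.042] F [1.7 1.4 0.8] t 7.35
twist z 0.001
```

```bash
python3 -m handwheel '[{"dp":[0,-0.07,0.02],"twist":[0,0,-0.011],"gripper":0.6},{"dp":[0,-0.12,0.03],"twist":[0,0,-0.022],"gripper":0.6},{"dp":[-0.01,-0.18,0.03],"twist":[0,0,-0.033],"gripper":0.6},{"dp":[-0.01,-0.23,0.03],"twist":[0,0,-0.044],"gripper":0.6},{"dp":[-0.02,-0.28,0.03],"twist":[0,0,-0.056],"gripper":0.6},{"dp":[-0.03,-0.33,0.03],"twist":[0,0,-0.067],"gripper":0.6},{"dp":[-0.04,-0.38,0.03],"twist":[0,0,-0.078],"gripper":0.6},{"dp":[-0.06,-0.43,0.03],"twist":[0,0,-0.089],"gripper":0.6},{"dp":[-0.07,-0.49,0.03],"twist":[0,0,-0.1],"gripper":0.6},{"dp":[-0.11,-0.58,0.03],"twist":[0,0,-0.122],"gripper":0.6},{"dp":[-0.15,-0.68,0.03],"twist":[0,0,-0.144],"gripper":0.6},{"dp":[-0.2,-0.77,0.03],"twist":[0,0,-0.167],"gripper":0.6},{"dp":[-0.26,-0.86,0.03],"twist":[0,0,-0.189],"gripper":0.6},{"dp":[-0.32,-0.95,0.03],"twist":[0,0,-0.211],"gripper":0.6},{"dp":[-0.32,-0.95,0.03],"twist":[0,0,-0.211],"gripper":0.6},{"dp":[-0.32,-0.95,0.03],"twist":[0,0,-0.211],"gripper":0.6}]'
python3 - <<'E'
from h import *
plan([.4337,.1648,.105],70)
im,d=snap('scene','s5')
cv2.imwrite('pics/c5.png',cv2.resize(im[170:330,210:410],None,fx=3.7,fy=3.7)[:,:,::-1])
E
```

```text
clock: 8.68
position: [0.4335, 0.1643, 0.105]
orientation: [0.175, 0.985, 0.001, 0.001]
wrist_force: [1.4, 0.8, 1.2]
grip_width: 0.601
grip_force: 0.9
pos [0.4335 0.1643 0.105 ] yaw_y 69.8 tilt [ 0.002  0.002 -1.   ] dp [-0.     0.005  0.   ] F [1.4 0.8 1.2] t 8.6833
twist z -0.001
```

View pics/c5.png

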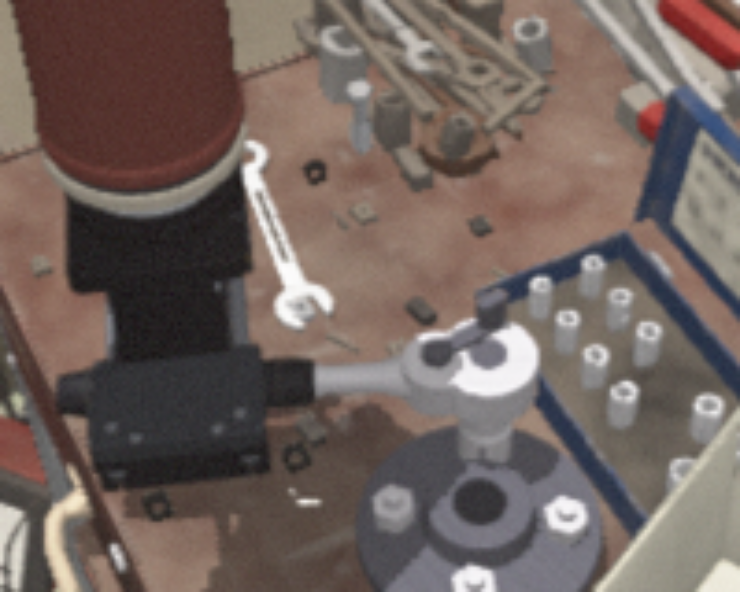

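The handle has swung about 53° and the lever is still set to loosen. I'll add about 8° for margin and read the force while pushing.

```bash
python3 -m handwheel '[{"dp":[0,-0.05,0],"twist":[0,0,-0.011],"gripper":0.6},{"dp":[-0.01,-0.1,0],"twist":[0,0,-0.022],"gripper":0.6},{"dp":[-0.01,-0.15,0],"twist":[0,0,-0.033],"gripper":0.6},{"dp":[-0.02,-0.2,0],"twist":[0,0,-0.044],"gripper":0.6}]'
python3 -m handwheel '[{"dp":[0,0.07,0],"twist":[0,0,0],"gripper":0.75},{"dp":[0,0.12,0],"twist":[0,0,0],"gripper":0.75},{"dp":[0,0.12,0],"twist":[0,0,0],"gripper":0.75},{"dp":[0,0.12,0],"twist":[0,0,0],"gripper":0.75}]'
```

```text
clock: 9.07
position: [0.4282, 0.1458, 0.1043]
orientation: [0.105, 0.994, 0.001, 0.001]
wrist_force: [1.0, 4.1, 3.5]
grip_width: 0.603
grip_force: 2.1
clock: 9.4
position: [0.4296, 0.157, 0.1033]
orientation: [0.105, 0.994, -0.0, -0.0]
wrist_force: [0.8, 1.3, 1.4]
grip_width: 0.734
grip_force: 0.5
```

```bash
python3 -m handwheel '[{"dp":[0,0,0],"twist":[0,0,0],"gripper":0.75},{"dp":[0,0,0],"twist":[0,0,0],"gripper":0.75}]'
python3 - <<'E'
from h import *
im,d=snap('scene','s6'); P=cloud('scene',d)
m=(P[...,2]>.10)&(P[...,2]<.12)&(np.hypot(P[...,0]-.5747,P[...,1]-.1135)<.085)&(np.hypot(P[...,0]-.5747,P[...,1]-.1135)>.06)
q=P[m]; print(m.sum(), np.degrees(np.arctan2(q[:,1]-.1135,q[:,0]-.5747)).mean() if m.sum() else 0)
E
```

```text
clock: 9.57
position: [0.4296, 0.1565, 0.1034]
orientation: [0.105, 0.994, -0.0, -0.0]
wrist_force: [-0.1, 1.3, 0.2]
grip_width: 0.747
grip_force: 0.6
106 159.02878507383306
```

```bash
python3 -m handwheel '[{"dp":[0,0.05,0],"twist":[0,0,0],"gripper":0.75},{"dp":[0,0.05,0],"twist":[0,0,0],"gripper":0.75},{"dp":[0,0.05,-0.2],"twist":[0,0,0],"gripper":0.75},{"dp":[0,0.05,-0.4],"twist":[0,0,0],"gripper":0.75},{"dp":[0,0.05,-0.7],"twist":[0,0,0],"gripper":0.75},{"dp":[0,0.05,-1],"twist":[0,0,0],"gripper":0.75},{"dp":[0,0.05,-1],"twist":[0,0,0],"gripper":0.75},{"dp":[0,0.05,-1],"twist":[0,0,0],"gripper":0.75},{"dp":[0,0.05,-1],"twist":[0,0,0],"gripper":0.75}]'
python3 - <<'E'
from h import *
im,d=snap('scene','s7')
cv2.imwrite('pics/c7.png',cv2.resize(im[170:330,210:410],None,fx=3.7,fy=3.7)[:,:,::-1])
E
```

```text
clock: 10.37
position: [0.4306, 0.1611, 0.2031]
orientation: [0.105, 0.994, -0.0, -0.0]
wrist_force: [0.3, -0.6, 0.1]
grip_width: 0.752
grip_force: 0.0
```

View pics/c7.png

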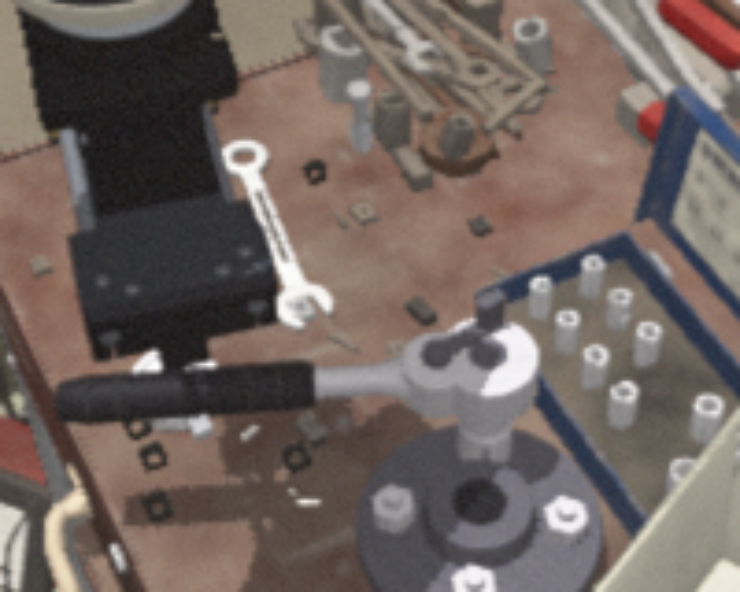

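Run:
```python
from h import *
for f in ('s4','s5','s6','s7'):
    d=np.load(f'pics/{f}.npz')['d']; P=cloud('scene',d); r=np.hypot(P[...,0]-.5747,P[...,1]-.1135)
    m=(P[...,2]>.10)&(P[...,2]<.125)&(r<.085)&(r>.055); q=P[m]; a=np.degrees(np.arctan2(q[:,1]-.1135,q[:,0]-.5747)); a=a[(a>90)&(a<180)]
    print(f,len(a),np.median(a))
d=np.load('pics/s7.npz');P=cloud('scene',d['d']);r=np.hypot(P[...,0]-.5747,P[...,1]-.1135)
q=P[(P[...,2]>.095)&(P[...,2]<.125)&(r>.09)&(r<.215)&(d['im'].max(-1)<80)]
print(np.median(np.degrees(np.arctan2(q[:,1]-.1135,q[:,0]-.5747))))
```

```text
s4 99 103.97622631340576
s5 124 158.0812230086142
s6 126 159.41836559481965
s7 125 159.3921951744564
158.93421190856083
```

```bash
python3 -c "
from cell import robot
print(robot.hand_in())"
```

```text
the job is handed in; nothing more can be done
None
```

I threw the lever fully over to loosen, swung the handle anticlockwise about 55° (roughly 49° of nut turn, allowing for slack; the nut itself was not measured), left the ratchet standing on the nut with the arm clear, and handed the job in; no verdict was returned.

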